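# Send the brown cast down the flap chute

## Robot

A 6-joint arm with a two-finger parallel gripper is mounted at the origin on the work surface. World frame = base frame: x ahead of the robot, y to its left, z up, the work surface at z = 0. Lengths are in mm, angles in rad, forces in N, time in s.
With the tool pointing down it reaches from about 350 to 925 mm from the base axis. Payload 6.4 kg.
Tool frame: the origin (TCP) lies midway between the tips of the shut fingers; the grasp point (between the pads) lies 19 mm behind it; z points along the fingers, y is the line along which they close (so a half turn about z gives the same grasp; the last joint's range is limited). The gripper opens to 85 mm and grips with 20 to 120 N. Pads are 22 mm wide; open, the fingers measure 114 mm over their backs; the gripper's body (76 mm by 85 mm) begins 54 mm behind the grasp point. The pads swing forward as they close: fully open they stand 13 mm farther back than shut.
Start: joints at [-1.36, 0.245, 1.558, -0, 1.339, -0.174], TCP at [243.999, -602.477, 231.29] pointing down, gripper open.
Joint ranges: [-3.13, 3.13], [-1.02, 2.26], [0.13, 2.54], [-0.95, 4.09], [0.21, 2.88], [-2.74, 2.74]. Speed limits (rad/s): [2.57, 2.57, 3.14, 3.14, 3.14, 3.14].

## Interface

Orientations are given as [roll, pitch, yaw] about the fixed x, y, z axes, in that order (R = Rz(yaw) Ry(pitch) Rx(roll)).
In Python, from workcell import r, snapshot, get_calibration gives the robot as it stands.
- The arm moves only by the tool play_rows, never from a script. Its argument "deltas" is text: rows parted by semicolons, each of 5 numbers parted by spaces: the finger opening in m, from 0 to 0.0854, then the shift along the tool's x, y, z in m, then the turn about the tool's z in degrees. In form: claw dx dy dz yaw; .... A call has 1 to 20 rows; each row shifts and turns the commanded pose from where the row before left it, along the tool's axes as they then stand; what a row does not reach is not made up. A row lasts 1/8 s, in which the tool goes at most 62.5 mm and 10.7 degrees, less where a joint would pass 70% of its speed; a pose out of reach is approached as far as the arm can. A call is refused whole if a number of a shift passes 0.0625 or a number of a turn 10.7, either way. A call with a gripper value outside its range is refused whole. The fingers move at their own pace and stop on an object; the grip force is fixed at half the most. Time passes only in rows, so rows that do not move let the fingers close. It gives the time, the measured TCP pose, the force, the opening and the grip force at its end, in the units of the state.
- r.observe(): the state, without advancing time (a new reading comes with each control period).
- snapshot(name): name is "scene" or "top"; returns the picture (400x640x3 uint8, red, green, blue); there is no depth.
- get_calibration(name): a dict with "K" (3x3 intrinsics, pixels), "dist_coeffs" ([k1, k2, p1, p2, k3] as OpenCV has them; the pictures are not rectified), "extrinsics" (4x4, takes a point from world to camera coordinates). Camera axes: x right, y down, z forward; pixel columns grow to the right and rows downward; lengths in mm; the calibration is good to about 2 mm. A picture is of the moment at which its call begins. get_calibration takes no time and is no camera call.
- r.close_job(): hands the job in; it is judged then, once.
The state is a dict: "time": time; "joint_positions": joint angles; "joint_velocities": joint speeds; "joint_efforts": joint torques, N m; "position": TCP position; "orientation": TCP orientation; "force": force on the tool from outside, world axes, zero at the start; "ft_torque": the same for the moment, N m; "opening": finger opening in mm; "gripper_force": force on a finger pad.
Only numpy, scipy, OpenCV 4.12 (cv2) and the standard library are available. Lean on these libraries where they do the work, as an engineer would, in place of code of your own. Each camera call takes 0.05 s, during which the arm holds its last target. There are 200 camera calls.

## Task

With the fingertips, push the brown plaster cast along its lane and in through the hanging blue flap until it slides right down the chute behind it, then draw the fingers back so that the flap falls shut. Only push the cast, do not lift it; leave the white cast, the other flap and everything else on the bench alone.

Things in the scene. Friction and masses are not known exactly. Their poses are not given: they have to be found in the camera images.
- chute: Fixed plywood chute with two lanes. Origin on the table under the flap hinge line, midway between the lanes; +x runs along the lanes into the chute, +y to the left lane. White feed deck 85 mm above the table, x -175 to +22 mm, its front end (-x) open. Lanes 72 mm wide, centred on y = +55 (left) and -55 mm (right), between rails 12 mm high (middle one 38 mm wide).
- header (a point): Middle of the underside of the fixed header bar over both flaps, 46 mm above the deck; axes as the chute's. Bar 12 mm thick along x (6 mm each way), 12 mm high, 206 mm wide. Behind it walls and a clear lid close the chute, so upright fingers can go no farther in than 6 mm short of this point.
- lip (a point): Top of the slide, midway between the lanes, 22 mm beyond the flap hinge line, level with the deck. From here a slippery polished steel slide in each lane runs down at 29 degrees, 128 mm along x, to an end wall. A cast whose centre is pushed past this line tips on to the slide and runs down by itself (its foot end is then still 21 mm short of the hinge line).
- flap_left (a joint): Blue plastic flap of the left lane (y = +55 mm), 66 mm wide, 42 mm high, 4 mm thick, 50 g, hanging from a hinge at x = 0, 130 mm above the table, its lower edge 2 mm above the deck. 0 = hanging shut, grows to 1.45 rad as its lower edge swings in (+x) and up; it cannot swing out towards the robot; falls shut by its weight, no spring.
- flap_right (a joint): The same flap for the right lane (y = -55 mm).
- cast_brown_center (a point): Centre (half-way up) of the brown plaster cast, the one to send: a smooth model column lying flat, 86 mm long, 28 mm high, about 140 g, loose on the deck in the left or right lane (varies). Foot 56 mm wide, 18 mm long, with a flat end face towards the robot (-x), 43 mm behind the centre; shaft 32 mm wide; head 48 mm wide at +x, towards the flap.
- cast_white_center (a point): Centre of the white plaster cast in the other lane: same shape and size, loose, stays where it is.
- cup: White plastic mixing cup, 76 mm across, 85 mm high, standing on the table; origin at the centre of its underside. Loose, to be left alone.
- pigment_jar: Amber glass pigment jar with a black cap, 54 mm across, 75 mm high, standing on the table; origin at the centre of its underside. Loose, to be left alone.
- spatula: Spatula 200 mm long lying on the table along its own x. Loose, to be left alone.
- plug: Plaster plug, a cone frustum 48 mm across at the foot, 45 mm high, standing on the table; origin at the centre of its underside. Loose, to be left alone.
- cast_brown: The brown cast as a body (origin at the centre of its underside, x along its length from foot to head).
Things that resemble listed ones, but are neither listed nor needed, are in the scene too. There is more than one size of the cast_brown; the job needs the middle-sized.

How it is judged:
By the outcome, as a careful person would: the job done as asked, in the order asked, and still so for the second after the job is handed in, with the robot touching nothing.
It also fails if it takes over 38 s, if anything falls off the work surface, if the arm or the gripper's body presses on something with over 40 N, if the wrist force passes 120 N, or if a joint passes its speed limit or range.

## Working session

There is one attempt and no reset: what is moved stays moved. The work goes in short steps, Python scripts to look and compute and a tool call to move; the robot and the scene stay as the last step left them, time stands still between calls to the robot, and variables do not carry over. Pictures are saved under pics/ and viewed, at most 10 in all, crops included, and the job is handed in when it is done.

Besides the shell and the picture viewer there is one more tool, called after ">>>" as name(argument=value, ...), one argument or row to a line, values as JSON. play_rows: Moves the arm, as the interface text tells. Its arguments: {"type":"object","properties":{"deltas":{"type":"string"}},"required":["deltas"]}

```bash
mkdir -p pics
python3 - <<'E'
from workcell import r, snapshot, get_calibration
import cv2, numpy as np
for n in ("scene","top"):
    im=snapshot(n); cv2.imwrite(f"pics/{n}0.png",im[:,:,::-1])
    c=get_calibration(n); print(n,np.round(c["K"],1).tolist(),c["dist_coeffs"],np.round(c["extrinsics"],3).tolist())
s=r.observe(); print(s["time"],s["position"],s["orientation"],s["opening"],s["force"])
E
```

```text
scene [[433.2, 0.0, 320.2], [0.0, 433.2, 202.8], [0.0, 0.0, 1.0]] [-0.04483772  0.          0.          0.          0.        ] [[0.365, 0.931, 0.01, -190.467], [0.59, -0.223, -0.776, -255.019], [-0.72, 0.289, -0.631, 1479.4], [0.0, 0.0, 0.0, 1.0]]
top [[414.0, 0.0, 308.9], [0.0, 414.0, 195.6], [0.0, 0.0, 1.0]] [0.0001755 0.        0.        0.        0.       ] [[-0.016, -1.0, -0.005, 9.325], [-0.984, 0.016, -0.176, 553.618], [0.176, 0.002, -0.984, 1026.284], [0.0, 0.0, 0.0, 1.0]]
0.1 [ 243.89996645 -601.94524723  230.27880929] [-3.13985194e+00 -3.41596676e-04  3.84805578e-01] 85.32225751108325 [-0.14653048  0.9667126   0.25377052]
```

View pics/scene0.png

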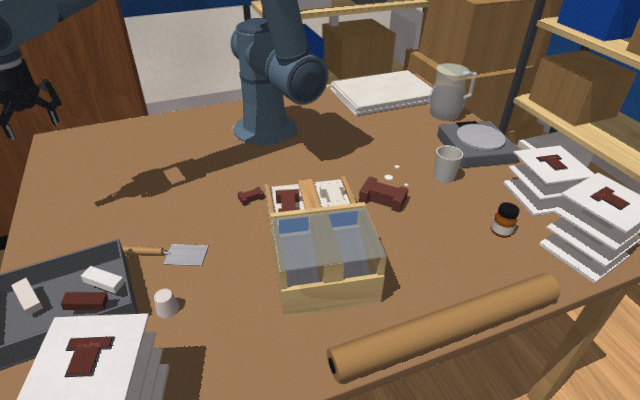

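View pics/top0.png

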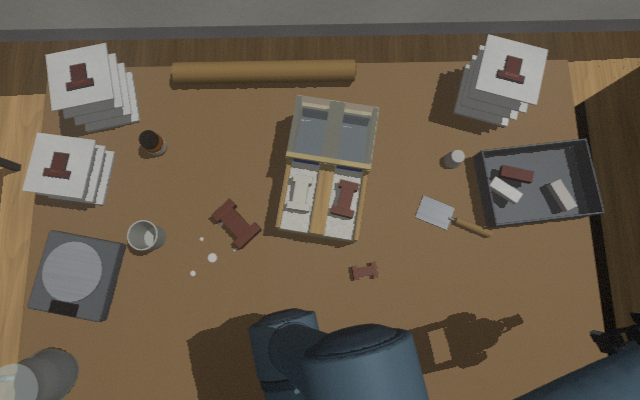

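The scene view shows the chute at about (325,245), with the brown cast in the right lane (290,200) and the white one in the left. In the top view the brown cast is at (345,198), the white cast at (299,190), and the header bar at about (330,163). The larger and smaller brown casts are off the deck, at (236,223) and (364,271).

```bash
cat > h.py <<'E'
from workcell import r, snapshot, get_calibration
import cv2, numpy as np
def ray(n,px,z):
    c=get_calibration(n); E=np.array(c["extrinsics"]); R,t=E[:3,:3],E[:3,3]
    p=cv2.undistortPoints(np.float32(px).reshape(-1,1,2),np.array(c["K"]),np.array(c["dist_coeffs"])).reshape(-1,2)
    d=np.c_[p,np.ones(len(p))]@R; o=-R.T@t
    return o+d*((z-o[2])/d[:,2])[:,None]
def proj(n,P):
    c=get_calibration(n); E=np.array(c["extrinsics"])
    return cv2.projectPoints(np.float64(P).reshape(-1,1,3),cv2.Rodrigues(E[:3,:3])[0],E[:3,3],np.array(c["K"]),np.array(c["dist_coeffs"]))[0].reshape(-1,2)
def brown(im,box):
    x0,y0,x1,y1=box; h=cv2.cvtColor(im,cv2.COLOR_RGB2HSV)
    a=im.astype(int); m=((a[:,:,0]<120)&(a[:,:,0]-a[:,:,1]>22)&(a[:,:,1]-a[:,:,2]<15)).astype(np.uint8)
    k=np.zeros_like(m); k[y0:y1,x0:x1]=m[y0:y1,x0:x1]; return k
E
python3 - <<'E'
from h import *
im=cv2.imread("pics/top0.png")[:,:,::-1].copy()
m=brown(im,(325,165,370,235)); n,l,s,c=cv2.connectedComponentsWithStats(m); i=1+s[1:,4].argmax(); print(s[i],c[i])
ct=max(cv2.findContours((l==i).astype(np.uint8),0,2)[0],key=cv2.contourArea); rc=cv2.minAreaRect(ct); print(rc)
B=cv2.boxPoints(rc); print(B.tolist()); print(np.round(ray("top",B,113),0).tolist())
cr=cv2.resize(im[85:250,265:390],None,fx=4.5,fy=3.6,interpolation=cv2.INTER_CUBIC) if 0 else cv2.resize(im[88:248,268:388],None,fx=3.75,fy=3.75,interpolation=cv2.INTER_CUBIC)
sc=cv2.imread("pics/scene0.png")[165:315,260:400,::-1]; sc=cv2.resize(sc,(350,375),interpolation=cv2.INTER_CUBIC)
out=np.zeros((600,800,3),np.uint8); out[:,:450]=cr; out[:375,450:]=sc; cv2.imwrite("pics/crop.png",out[:,:,::-1])
E
```

```text
[331 180  28  37 525] [345.19809524 198.44190476]
((345.29412841796875, 197.82354736328125), (22.313274383544922, 33.46991729736328), 14.03624439239502)
[[330.4117736816406, 211.3529510498047], [338.5294494628906, 178.8823699951172], [360.1764831542969, 184.2941436767578], [352.0588073730469, 216.7647247314453]]
[[503.0, -51.0, 113.0], [583.0, -73.0, 113.0], [568.0, -126.0, 113.0], [489.0, -103.0, 113.0]]
```

View pics/crop.png

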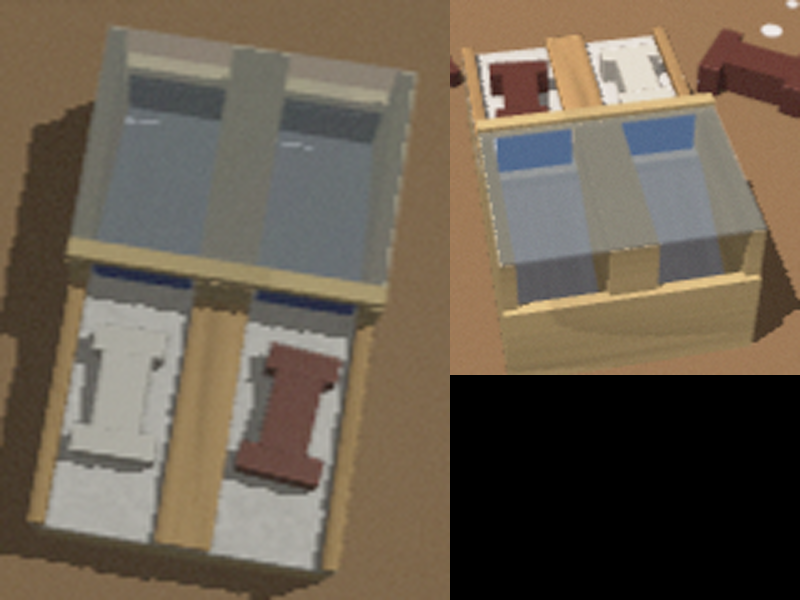

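Run:
```python
from h import *
f=lambda p:np.array(p)/3.75+[268-.37,88-.37]
H=ray("top",f([(69,249),(386,292)]),143); print("hdr",H.round(0).tolist())
F=ray("top",f([(30,520),(157,541),(208,549),(332,572)]),97); print("front",F.round(0).tolist())
hc=H.mean(0)[:2]; fc=F.mean(0)[:2]; d=hc-fc; w=H[0]-H[1]; w2=F[0]-F[3]
yaws=[np.arctan2(d[1],d[0]),np.arctan2(-w[0],w[1]),np.arctan2(-w2[0],w2[1])]
print("len",np.linalg.norm(d),"hdr w",np.linalg.norm(w),"front w",np.linalg.norm(w2),"yaws",yaws)
yaw=np.mean(yaws); u=np.array([np.cos(yaw),np.sin(yaw)]); v=np.array([-u[1],u[0]])
o=(hc+fc+175*u)/2; print("origin",o,yaw)
Rz=np.array([u,v])
for n,p in (("right lane front",(-175,-55)),):print(n,o+p@Rz)
B=ray("top",[[330.41,211.35],[338.53,178.88],[360.18,184.29],[352.06,216.76]],113)[:,:2]
print("brown in chute",((B-o)@Rz.T).round(0).tolist(), ((B.mean(0)-o)@Rz.T).round(0))
print("TCP in chute", (np.array([243.9,-602])-o)@Rz.T)
# overlay check
im=cv2.imread("pics/top0.png"); 
P=[np.r_[o+np.array(q[:2])@Rz,q[2]] for q in [(-175,103,97),(-175,-103,97),(-175,-19,97),(-175,19,97),(0,103,143),(0,-103,143),(-175,-91,85),(0,-88,130),(0,-22,130)]]
print(((proj("top",P)-[268,88])*3.75).round(0).tolist())
```

```text
hdr [[640.0, 54.0, 143.0], [608.0, -149.0, 143.0]]
front [[470.0, 83.0, 97.0], [455.0, 0.0, 97.0], [449.0, -33.0, 97.0], [433.0, -113.0, 97.0]]
len 174.65413866722344 hdr w 204.90688814371174 front w 199.28202573773694 yaws [np.float64(-0.18330496910299893), np.float64(-0.15618348361828158), np.float64(-0.18653710928569756)]
origin [623.92784266 -46.85441752] -0.17534185400232602
right lane front [442.01666254 -70.4832674 ]
brown in chute [[-119.0, -26.0], [-36.0, -33.0], [-41.0, -88.0], [-123.0, -79.0]] [-80. -56.]
TCP in chute [-277.35862327 -612.92737991]
[[25.0, 519.0], [338.0, 570.0], [210.0, 549.0], [152.0, 540.0], [66.0, 244.0], [384.0, 293.0], [318.0, 568.0], [358.0, 295.0], [257.0, 279.0]]
```

>>> play_rows(
  deltas="0.02 0 0 0 8; 0.02 0 0 0 8; 0.02 0 0 0 8; 0.02 0 0 0 8; 0.02 0.01 -0.046 0 0; 0.02 0.01 -0.046 0 0; 0.02 0.01 -0.046 0 0; 0.02 0.01 -0.046 0 0; 0.02 0.01 -0.046 0 0; 0.02 0.01 -0.046 0 0; 0.02 0.01 -0.046 0 0; 0.02 0.01 -0.046 0 0; 0.02 0.01 -0.046 0 0; 0.02 0.01 -0.046 0 0; 0.02 0.01 -0.046 0 0; 0.02 0.01 -0.046 0 0; 0.02 0 0 0 0; 0.02 0 0 0 0",
)

```text
time: 2.35
position: [457.3, -79.6, 231.0]
orientation: [3.141, 0.001, -0.173]
force: [-0.2, -0.5, 0.3]
opening: 19.6
gripper_force: 0.0
```

>>> play_rows(
  deltas="0.02 0 -0.006 0.03 0; 0.02 0 0 0.04 0; 0.02 0 0 0.036 0; 0.02 0 0 0 0; 0.02 0 0 0 0",
)

```text
time: 2.98
position: [459.4, -74.7, 126.7]
orientation: [3.141, -0.002, -0.175]
force: [0.1, -0.1, 0.0]
opening: 20.2
gripper_force: 0.0
```

Run:
```python
from h import *
a=snapshot("scene");b=snapshot("top")
a=cv2.resize(a[120:280,230:380],(400,427),interpolation=cv2.INTER_CUBIC); b=cv2.resize(b[128:288,268:418],(400,427),interpolation=cv2.INTER_CUBIC)
cv2.imwrite("pics/c2.png",np.hstack([a,b])[:,:,::-1]); s=r.observe(); print(s["position"],s["force"])
```

```text
[459.88075287 -74.54472265 127.30709279] [ 0.13459126 -0.53205284  0.10313925]
```

View pics/c2.png

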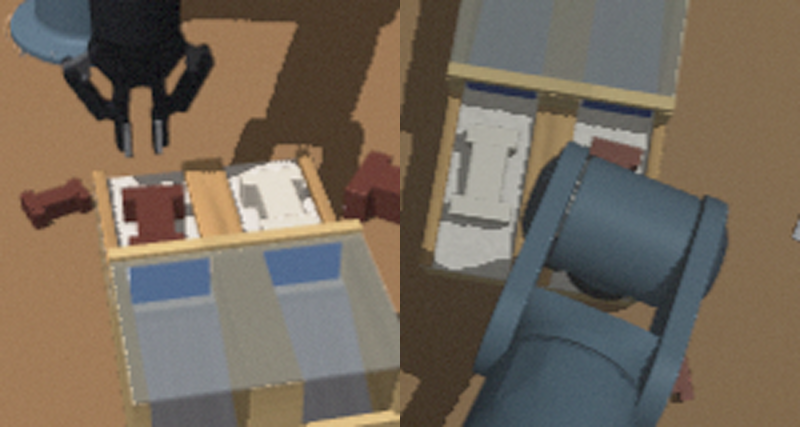

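The fingers are centred over the right lane at crop pixel (140,150), just behind the foot of the brown cast at (155,190). The lane offset agrees (y about -56 in the chute frame), so I'll descend and push.

>>> play_rows(
  deltas="0.02 0 0 0.016 0; 0.02 0 0 0.016 0; 0.02 0 0 0 0; 0.02 0 0 0 0",
)

```text
time: 3.58
position: [458.6, -73.5, 93.1]
orientation: [-3.141, 0.0, -0.174]
force: [0.8, 0.2, 0.4]
opening: 19.8
gripper_force: 0.0
```

>>> play_rows(
  deltas="0.02 0.008 0 0 0; 0.02 0.008 0 0 0; 0.02 0.008 0 0 0; 0.02 0.008 0 0 0; 0.02 0.008 0 0 0; 0.02 0.008 0 0 0; 0.02 0 0 0 0",
)

```text
time: 4.45
position: [506.6, -82.1, 93.4]
orientation: [3.141, -0.001, -0.174]
force: [-0.7, 0.2, 0.2]
opening: 19.8
gripper_force: 0.0
```

Run:
```python
from h import *
a=snapshot("scene");b=snapshot("top")
a=cv2.resize(a[120:280,230:380],(400,427),interpolation=cv2.INTER_CUBIC); b=cv2.resize(b[128:288,268:418],(400,427),interpolation=cv2.INTER_CUBIC)
cv2.imwrite("pics/c3.png",np.hstack([a,b])[:,:,::-1]); s=r.observe(); print(s["position"],s["force"])
```

```text
[505.90382513 -81.87149934  93.21173289] [ 0.11785179 -0.1978449  -0.1615414 ]
```

View pics/c3.png

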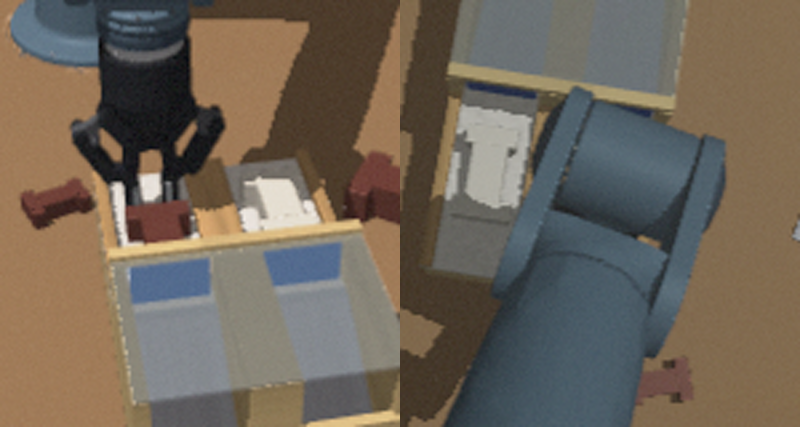

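The picture shows the brown cast pushed forward and squared up, with its foot at about (158,215) against both fingers. The flap is still shut and the white cast hasn't moved. I'll keep pushing.

>>> play_rows(
  deltas="0.02 0.008 0 0 0; 0.02 0.008 0 0 0; 0.02 0.008 0 0 0; 0.02 0.008 0 0 0; 0.02 0.008 0 0 0; 0.02 0.008 0 0 0; 0.02 0.008 0 0 0; 0.02 0 0 0 0",
)

```text
time: 5.55
position: [561.8, -91.8, 93.5]
orientation: [3.141, -0.001, -0.174]
force: [-0.7, 0.2, 0.1]
opening: 19.7
gripper_force: 0.0
```

>>> play_rows(
  deltas="0.02 0.006 0 0 0; 0.02 0.006 0 0 0; 0.02 0.006 0 0 0; 0.02 0 0 0 0; 0.02 0 0 0 0",
)

```text
time: 6.18
position: [578.8, -94.7, 93.3]
orientation: [-3.142, 0.0, -0.174]
force: [0.3, -0.6, 0.8]
opening: 20.2
gripper_force: 0.0
```

Run:
```python
from h import *
a=snapshot("scene");b=snapshot("top")
a=cv2.resize(a[120:280,230:380],(400,427),interpolation=cv2.INTER_CUBIC); b=cv2.resize(b[88:248,268:418],(400,427),interpolation=cv2.INTER_CUBIC)
cv2.imwrite("pics/c4.png",np.hstack([a,b])[:,:,::-1]); s=r.observe(); p=s["position"]; d=np.array(p[:2])-[623.9,-46.9];print(p,s["force"],d@[.9847,-.1745],d@[.1745,.9847])
```

```text
[578.6704209  -94.64816242  93.24087183] [-0.49493695  0.2670363  -0.42157578] -36.20551219327842 -54.91017708313389
```

View pics/c4.png

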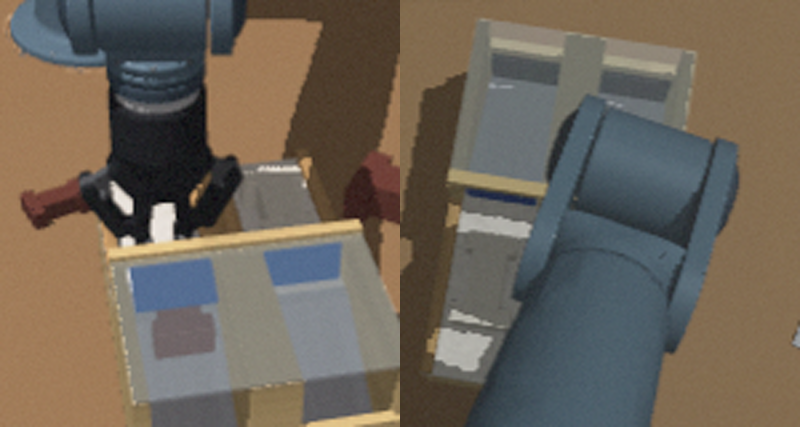

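The flap is open, with the head of the cast at (183,330) inside. It hasn't tipped yet, because its centre is only at about +18 mm. It needs a few millimetres more.

>>> play_rows(
  deltas="0.02 0.004 0 0 0; 0.02 0.004 0 0 0; 0.02 0.003 0 0 0; 0.02 0 0 0 0; 0.02 0 0 0 0; 0.02 0 0 0 0; 0.02 0 0 0 0",
)

```text
time: 7.15
position: [589.6, -96.6, 93.3]
orientation: [-3.142, 0.0, -0.174]
force: [-0.6, -0.1, 0.4]
opening: 20.2
gripper_force: 0.0
```

Run:
```python
from h import *
a=snapshot("scene");b=snapshot("top")
a=cv2.resize(a[160:320,250:400],(400,427),interpolation=cv2.INTER_CUBIC); b=cv2.resize(b[88:248,268:418],(400,427),interpolation=cv2.INTER_CUBIC)
cv2.imwrite("pics/c5.png",np.hstack([a,b])[:,:,::-1]); s=r.observe(); p=s["position"]; d=np.array(p[:2])-[623.9,-46.9];print(p,s["force"],d@[.9847,-.1745],d@[.1745,.9847])
```

```text
[589.59368917 -96.59322755  93.3016648 ] [1.0354818  0.39039248 0.36935894] -25.109956063282233 -54.919372402777896
```

View pics/c5.png

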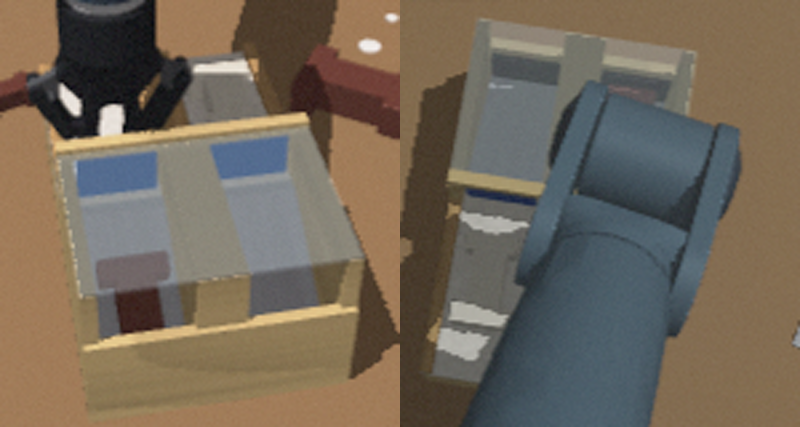

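The cast is now at the bottom of the slide, with its foot at (133,270), and the flap is shut at (118,173). I'll draw the fingers straight back and then lift clear.

>>> play_rows(
  deltas="0.02 -0.02 0 0 0; 0.02 -0.025 0 0 0; 0.02 -0.025 0 0 0; 0.02 -0.025 0 0 0; 0.02 -0.025 0 0 0; 0.02 -0.02 0 0 0; 0.02 0 0 -0.03 0; 0.02 0 0 -0.04 0; 0.02 0 0 -0.04 0; 0.02 0 0 -0.03 0; 0.02 -0.01 0.04 0 0; 0.02 -0.01 0.045 0 0; 0.02 -0.01 0.045 0 0; 0.02 -0.01 0.045 0 0; 0.02 -0.01 0.045 0 0; 0.02 -0.01 0.04 0 0; 0.02 0 0 0 0; 0.02 0 0 0 0",
)

```text
time: 9.5
position: [347.8, -317.6, 233.2]
orientation: [-3.141, 0.0, -0.174]
force: [0.4, -0.3, -0.1]
opening: 19.5
gripper_force: 0.0
```

Run:
```python
from h import *
a=snapshot("scene");b=snapshot("top")
a=cv2.resize(a[160:320,250:400],(400,427),interpolation=cv2.INTER_CUBIC); b=cv2.resize(b[88:248,268:418],(400,427),interpolation=cv2.INTER_CUBIC)
cv2.imwrite("pics/c6.png",np.hstack([a,b])[:,:,::-1]); s=r.observe(); print(s["time"],s["position"],s["force"])
```

```text
9.6 [ 348.0900392  -317.15695451  233.19431285] [ 0.58121949 -0.30858237 -0.43358786]
```

View pics/c6.png

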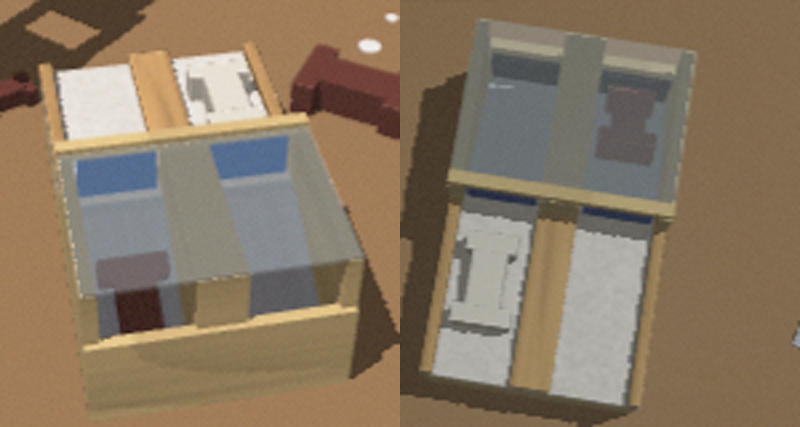

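The brown cast lies at the end of the chute, at (628,125). Both flaps are shut, the white cast is where it was, and the arm is clear.

```bash
python3 -c "
from workcell import r
print(r.close_job())"
```

```text
the job is handed in; nothing more can be done
None
```

The job is handed in at about 9.6 s: the brown cast was pushed through the right-hand flap and lies at the bottom of the chute, the flap is shut, the white cast was left where it was, and the arm is clear of everything.

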